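# Clear the stop bed and click its carriage into the index notch

## Robot

A 6-joint arm with a two-finger parallel gripper is mounted at the origin on the work surface. World frame = base frame: x ahead of the robot, y to its left, z up, the work surface at z = 0. Lengths are in m, angles in rad, forces in N, time in s.
With the tool pointing down it reaches from about 0.25 to 0.775 m from the base axis. Payload 4 kg.
Tool frame: the origin (TCP) lies midway between the tips of the shut fingers; the grasp point (between the pads) lies 19 mm behind it (r.grip_point_offset is the distance from the TCP to the grasp point, in m); y points along the fingers, x is the direction in which the jaws open and shut, and the axes are right-handed (so a half turn about y gives the same grasp; the last joint's range is limited). The gripper opens to 85 mm and grips with 20 to 120 N. Pads are 22 mm wide; open, the fingers measure 114 mm over their backs; the gripper's body (76 mm by 85 mm) begins 54 mm behind the grasp point. The pads swing forward as they close: fully open they stand 13 mm farther back than shut.
Start: joints at [1.002, 0.087, 1.371, -0, 1.684, -0.103], TCP at [0.247, 0.491, 0.231] pointing down, gripper open.
Joint ranges: [-3.1, 3.1], [-0.76, 2.03], [0.27, 2.55], [-1.08, 4.22], [0.17, 2.65], [-2.57, 2.57]. Speed limits (rad/s): [2.79, 2.79, 3.14, 3.14, 3.14, 3.14].

## Interface

Orientations are given as a unit quaternion [x, y, z, w].
In Python, from plant import r, read_camera, job gives the robot as it stands.
- The arm moves only by the shell command python3 -m inch 'ROWS' [FORCE]. ROWS is JSON, a list of rows, each a list of 7 numbers: the closure in counts, from 0 (fully open) to 255 (shut), then the shift along the world's x, y, z in cm, then the turn, a rotation vector about the world's x, y, z in degrees. A call has 1 to 10 rows; each row shifts and turns the commanded pose from where the row before left it; what a row does not reach is not made up. A row lasts 1/10 s, in which the tool goes at most 50 mm and 8.59 degrees, less where a joint would pass 70% of its speed; a pose out of reach is approached as far as the arm can. A call is refused whole if a number of a shift passes 5 or a number of a turn 8.59, either way. A call with a gripper value outside its range is refused whole. The fingers move at their own pace and stop on an object; FORCE is the grip in N (left out, the last holds). Time passes only in rows, so rows that do not move let the fingers close. It gives the time, the measured TCP pose, the force and the opening at its end, in the units of the state.
- r.get_obs(): the state, without advancing time (a new reading comes with each control period).
- read_camera(name): name is "scene" or "top" or "wrist"; returns a dict with "image" (400x640x3 uint8, red, green, blue), "K" (3x3 intrinsics, pixels), "R" (3x3) and "t" (3): a world point X has camera coordinates R X + t; the wrist camera has in their place "T_tool_cam" (4x4, takes a point from camera to tool coordinates, whose origin is the TCP and whose axes are the tool frame's). Camera axes: x right, y down, z forward; pixel columns grow to the right and rows downward; lengths in m; the calibration is good to about 2 mm. A picture is of the moment at which its call begins: read the wrist's pose just before it. There is no depth.
- job.finish_job(): hands the job in, once; it reports no verdict.
The state is a dict: "t": time; "joints": joint angles; "joint_vel": joint speeds; "joint_torque": joint torques, N m; "ee_pos": TCP position; "tool_rot": TCP orientation; "ft_force": force on the tool from outside, world axes, zero at the start; "torque": the same for the moment, N m; "grip_width": opening from 0.0 (shut) to 1.0 (fully open).
Only numpy, scipy, OpenCV 4.12 (cv2) and the standard library are available. Lean on these libraries where they do the work, as an engineer would, in place of code of your own. Each camera call takes 0.05 s, during which the arm holds its last target.

## Task

Use the scraper block to push the four metal chips along the bed's plate and off its end into the blue chip tray - they are sharp, so keep your fingers off them - and stand the scraper upright back on its green mat. Only then grip the carriage's red handle and slide the carriage along the rail until its ball clicks into the notch between the two pins of the yellow index block, without running on past it, and finish there still gripping the handle and holding the carriage still in the notch. Leave the other things on the bench alone.

Things in the scene. Friction and masses are not known exactly. Their poses are not given: they have to be found in the camera images.
- bed: Fixed aluminium stop bed, turned a little. Origin at bench level, z up, y along the rail. Plate x -70..+90, y -180..+180 mm, its flat top 40 mm up. A lip 6 mm high over the plate runs along x -70..-64, a steel rail 16 mm high at x +30..+50; between them is the open 94 mm wide channel where the chips lie. Carriage parked near the +y end, chip tray on the -y end.
- channel (a point): Middle of the channel on the plate's top, at bed x -17, y 0, z 40 mm. Axes are the bed's. The chips lie at bed y -140 to 0 mm, across the whole channel; the parked carriage keeps to bed y above +80 mm.
- tray (a point): Middle of the blue chip tray's floor (bed x +7.5, y -240, z 4 mm). Inside it spans bed y -180..-300, x -73..+88 mm; rim 35 mm above the bench, no wall towards the plate: chips pushed over the plate's -y end drop straight in.
- carriage: Carriage on the rail, slides along bed y from +140 mm (parked) to -110 mm (towards the tray); starts parked or up to 30 mm along. Origin: on the plate's top at its centre along the rail, bed x 0; axes the bed's. About 0.7 N friction, 0.7 kg, stays where left. 60 mm long; grey top plate (x -60..+90) 82 mm above the bench; a steel stop blade hangs into the channel 1 mm above the plate.
- handle (a point): Red upright grip block on the carriage, 36 mm (bed x) x 22 mm (bed y, along the rail) x 46 mm high. This point: its centre, at bed x 0, 105 mm above the bench, so it spans 82 to 128 mm above the bench. Axes parallel to the bed's. Take it from above, fingers closing along the rail.
- ball (a point): Centre of the 10 mm steel detent ball under the brass spring plunger at the carriage's back (bed x +74 mm), at the carriage's centre along the rail. Sprung downwards, rides up 3 mm on the pins. Sliding over the first pin takes about 5 N, then the ball drops 2.3 mm into the notch and draws the carriage to its middle; leaving takes as much.
- index: Yellow index block fixed on the plate behind the rail (bed x +74 mm), 24 mm (x) x 44 mm (y, along the rail) x 8 mm, at a different place along the rail each time; two steel cross pins of 8 mm lie along x on its top, 12 mm apart (at y +6 and -6 mm, axes 10 mm above the plate). Origin: middle of its underside; axes parallel to the bed's. The ball comes from its +y side.
- notch (a point): Where the ball's centre sits when it is home in the notch: midway between the two pins, 16.7 mm above the plate.
- scraper: Scraper block standing on its mat: steel foot 80 mm (x) x 28 mm (y) x 16 mm high, and on it a wooden grip 66 mm (x) x 22 mm (y) reaching from 16 to 66 mm above the underside. Origin: middle of the underside; z up. 0.15 to 0.3 kg. Grip it across its y, about 45 mm above the underside, and push with its broad side.
- mat: Fixed flat green mat 120 mm (x) x 100 mm (y), 4 mm thick, to the left of the bed; the scraper's place. Origin: middle of its underside.
- chip1: brass slug, disc 16 mm across, 8 mm high, 13 to 15 g, loose on the bed's plate in the channel. Origin: middle of its underside.
- chip2: copper offcut, 16 x 13 x 9 mm, 13 to 15 g, loose on the bed's plate in the channel. Origin: middle of its underside.
- chip3: dark steel slug, disc 18 mm across, 8 mm high, 13 to 15 g, loose on the bed's plate in the channel. Origin: middle of its underside.
- chip4: brass offcut, 18 x 12 x 9 mm, 13 to 15 g, loose on the bed's plate in the channel. Origin: middle of its underside.
- bearing: plain steel bearing ring, 62 mm across, 18 mm high, lying flat beyond the tray; bystander, loose, to be left alone. Origin: on its underside.
- wrench: open-ended steel wrench lying behind the bed; bystander, loose, to be left alone. Origin: on its underside.
- bottle: amber bottle with a red cap, 68 mm across, 210 mm tall; bystander, loose, to be left alone. Origin: on its underside.
- can: can with a blue label, 60 mm across, 100 mm tall; bystander, loose, to be left alone. Origin: on its underside.
There are look-alikes about, which are no part of the job. Of the things like the scraper, leave any that is black or turquoise; of the rest the larger one is meant.

How it is judged:
On the way, in this order (a step that is already met when the one before it is completed fails the run):
1. all four chips are down in the chip tray (y of chip1 in the frame of bed between -0.31 and -0.17 m and x of chip1 in the frame of bed between -0.08 and 0.095 m and z of each of chip1, chip2, chip3, chip4 in the frame of bed below 0.03 m and y of chip2 in the frame of bed between -0.31 and -0.17 m and x of chip2 in the frame of bed between -0.08 and 0.095 m and y of chip3 in the frame of bed between -0.31 and -0.17 m and x of chip3 in the frame of bed between -0.08 and 0.095 m and y of chip4 in the frame of bed between -0.31 and -0.17 m and x of chip4 in the frame of bed between -0.08 and 0.095 m), for 0.2 s.
2. the scraper stands upright on its mat, let go (horizontal distance between scraper and mat below 0.055 m and angle between scraper's own z axis and vertical below 0.1 rad and height (world z) of scraper below 0.012 m and linear speed of scraper below 0.02 m/s and contact force between the fingers and scraper below 0.1 N), for 0.2 s.
At the end, for the whole second after the job is handed in: Chips in the tray; scraper let go, upright (6 degrees) on its mat, centre within 55 mm of the mat's; the ball within 3 mm of its seat in the notch, the carriage still (under 10 mm/s), the fingers gripping the red handle (over 5 N): the program ends holding it (all of step 1 and all of step 2 and distance between ball and notch below 0.003 m and linear speed of carriage below 0.01 m/s and contact force between the fingers and carriage above 5 N); the arm keeps its last pose, push and grip.
It fails at once if the carriage is moved more than 10 mm before all the chips are in the tray (not (y of chip1 in the frame of bed between -0.31 and -0.17 m and x of chip1 in the frame of bed between -0.08 and 0.095 m and z of each of chip1, chip2, chip3, chip4 in the frame of bed below 0.03 m and y of chip2 in the frame of bed between -0.31 and -0.17 m and x of chip2 in the frame of bed between -0.08 and 0.095 m and y of chip3 in the frame of bed between -0.31 and -0.17 m and x of chip3 in the frame of bed between -0.08 and 0.095 m and y of chip4 in the frame of bed between -0.31 and -0.17 m and x of chip4 in the frame of bed between -0.08 and 0.095 m) and distance of carriage from where it was at the start of the episode above 0.01 m).
It fails at once if the carriage runs past the notch: the ball is more than 8 mm beyond the notch's middle (y of ball in the frame of index below -0.008 m).
It fails at once if the fingers touch a chip (contact force between the fingers and chip1 above 0.5 N or contact force between the fingers and chip2 above 0.5 N or contact force between the fingers and chip3 above 0.5 N or contact force between the fingers and chip4 above 0.5 N).
It fails at once if a bystander is moved more than 30 mm (distance of any of bearing, wrench, bottle, can from where it was at the start of the episode above 0.03 m).
It also fails if it takes over 64 s, if anything falls off the work surface, if the arm or the gripper's body presses on something with over 40 N, if the wrist force passes 120 N, or if a joint passes its speed limit or range.

## Working session

There is one attempt and no reset: what is moved stays moved. The work goes in short steps, Python scripts to look and compute and a shell command to move; the robot and the scene stay as the last step left them, time stands still between calls to the robot, and variables do not carry over. Pictures are saved under pics/ and viewed, and the job is handed in when it is done.

```bash
ls; mkdir -p pics
python3 - <<'E'
from plant import r, read_camera, job
import cv2
print(r.get_obs(), r.grip_point_offset)
for n in ("scene","top","wrist"):
    c=read_camera(n); cv2.imwrite(f"pics/{n}0.png",c["image"][:,:,::-1]); print(n,c["K"].tolist(),{k:c[k].tolist() for k in c if k in("R","t","T_tool_cam")})
E
```

```text
pics
{'t': 0.0, 'joints': array([ 1.00190385e+00,  8.79627025e-02,  1.37230541e+00,  2.55143973e-05,
        1.68359375e+00, -1.03115083e-01]), 'joint_vel': array([ 0.00054812, -0.00049616, -0.0006886 , -0.00045026, -0.00114007,
       -0.00045127]), 'joint_torque': array([-6.61150989e-04, -3.51862085e+01, -3.13274467e+01, -2.02227684e-04,
        1.07358961e-02, -7.09418742e-06]), 'ee_pos': array([0.24674188, 0.49097484, 0.23010897]), 'tool_rot': array([ 0.60223603,  0.37038139, -0.37183443, -0.60155512]), 'ft_force': array([0.12735842, 0.96548604, 0.39267313]), 'torque': array([-0.02380308, -0.00992   ,  0.00588624]), 'grip_width': 0.9981065091392892} 0.0187
scene [[365.873736707799, 0.0, 317.8962290958235], [0.0, 365.873736707799, 202.32290614653198], [0.0, 0.0, 1.0]] {'R': [[0.6653386350012065, 0.7465189799921851, -0.005823511497281028], [0.47431649268325643, -0.42873497611565486, -0.7689019345948892], [-0.5764966309904905, 0.5088179760646595, -0.6393402080974399]], 't': [-0.3437289187961264, -0.17855395328811327, 1.332886563700374]}
top [[374.6231874117395, 0.0, 316.4122974575817], [0.0, 374.6231874117395, 199.07323180599957], [0.0, 0.0, 1.0]] {'R': [[-0.019850222191827898, -0.9997904310317587, 0.005006265700650462], [-0.9881938817741343, 0.01885865052223358, -0.15204342578569144], [0.15191715078655166, -0.007965256920571161, -0.9883611354050126]], 't': [0.009347669641999222, 0.5378621729313506, 1.1523654939565304]}
wrist [[308.08030957548306, 0.0, 317.9573456376627], [0.0, 308.08030957548306, 201.72923148196662], [0.0, 0.0, 1.0]] {'T_tool_cam': [[0.9999999590982462, 9.125726312244832e-05, -0.0002710638581627276, -0.00017331208276882837], [0.00028572194482260927, -0.2759883090950083, 0.9611609498964498, -0.14320345583827854], [1.290246183645776e-05, -0.9611609880321752, -0.27598832388080563, 0.07107855037148625], [0.0, 0.0, 0.0, 1.0]]}
```

View pics/scene0.png

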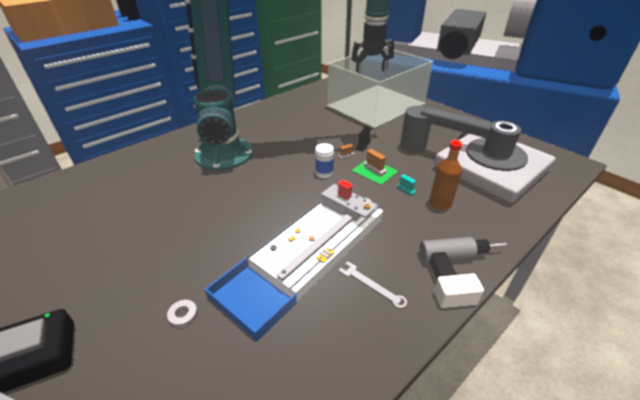

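View pics/top0.png

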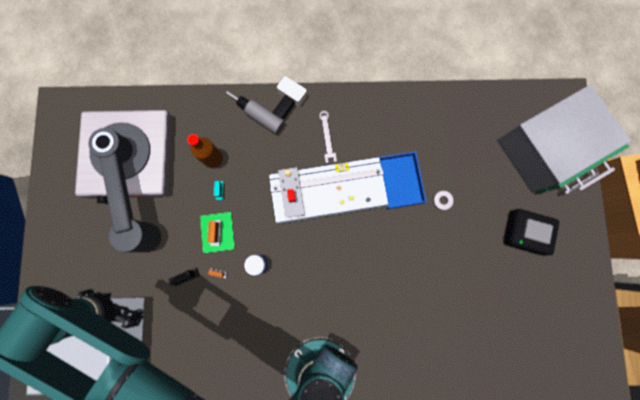

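View pics/wrist0.png

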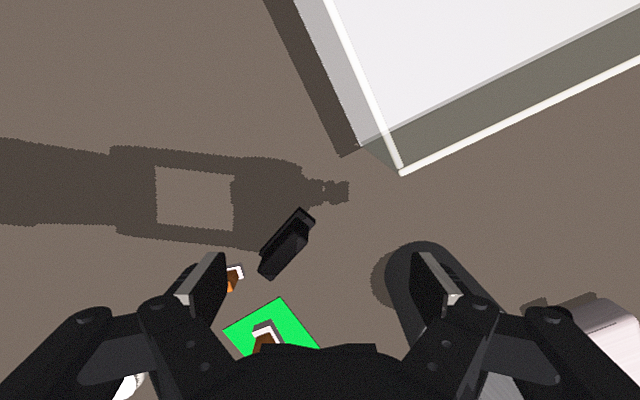

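```bash
cat > h.py <<'E'
import numpy as np, cv2
from scipy.spatial.transform import Rotation as Ro
from plant import r, read_camera
def cam(n):
    o=r.get_obs(); c=read_camera(n)
    if n=="wrist":
        T=np.eye(4); T[:3,:3]=Ro.from_quat(o["tool_rot"]).as_matrix(); T[:3,3]=o["ee_pos"]
        W=np.linalg.inv(T@c["T_tool_cam"]); c["R"]=W[:3,:3]; c["t"]=W[:3,3]
    return c
def bp(c,u,v,z):
    d=c["R"].T@np.linalg.inv(c["K"])@np.array([u,v,1.]); o=-c["R"].T@c["t"]
    return o+d*(z-o[2])/d[2]
def pr(c,X):
    p=(np.atleast_2d(X)@c["R"].T+c["t"])@c["K"].T
    return p[:,:2]/p[:,2:]
def crop(c,fn,x0,y0,x1,y1,s):
    im=c["image"][y0:y1,x0:x1,::-1]; im=cv2.resize(im,None,fx=s,fy=s,interpolation=cv2.INTER_CUBIC)
    st=20 if s>=4 else 50
    for u in range(-(-x0//st)*st,x1,st): cv2.putText(im,str(u),(int((u-x0)*s),10),0,.35,(255,0,255),1); cv2.line(im,(int((u+.5-x0)*s),12),(int((u+.5-x0)*s),18),(255,0,255),1)
    for v in range(-(-y0//st)*st,y1,st): cv2.putText(im,str(v),(0,int((v-y0)*s)+4),0,.35,(255,0,255),1); cv2.line(im,(24,int((v+.5-y0)*s)),(30,int((v+.5-y0)*s)),(255,0,255),1)
    cv2.imwrite("pics/"+fn,im)
E
python3 - <<'E'
from h import *
c=cam("top"); crop(c,"t1.png",260,140,420,230,5); crop(c,"t2.png",180,170,280,290,5)
c=cam("scene"); crop(c,"s1.png",200,170,400,340,4); crop(c,"s2.png",320,130,430,210,6)
E
```

```text
(no output)
```

View pics/t1.png

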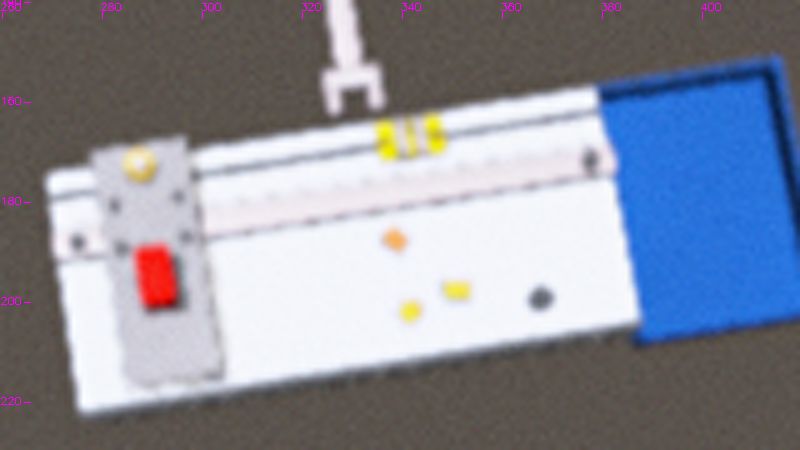

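View pics/t2.png

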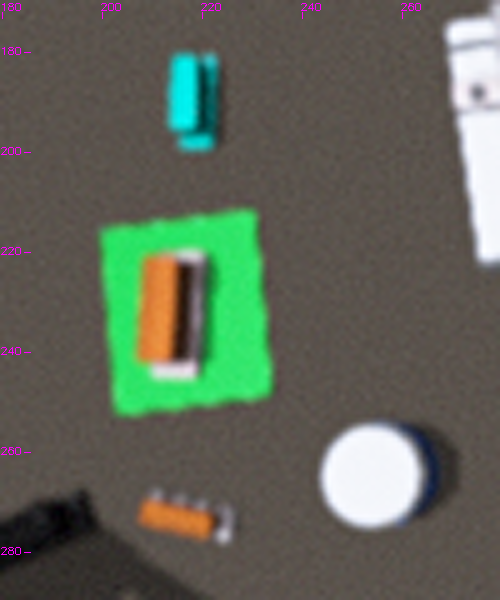

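View pics/s1.png

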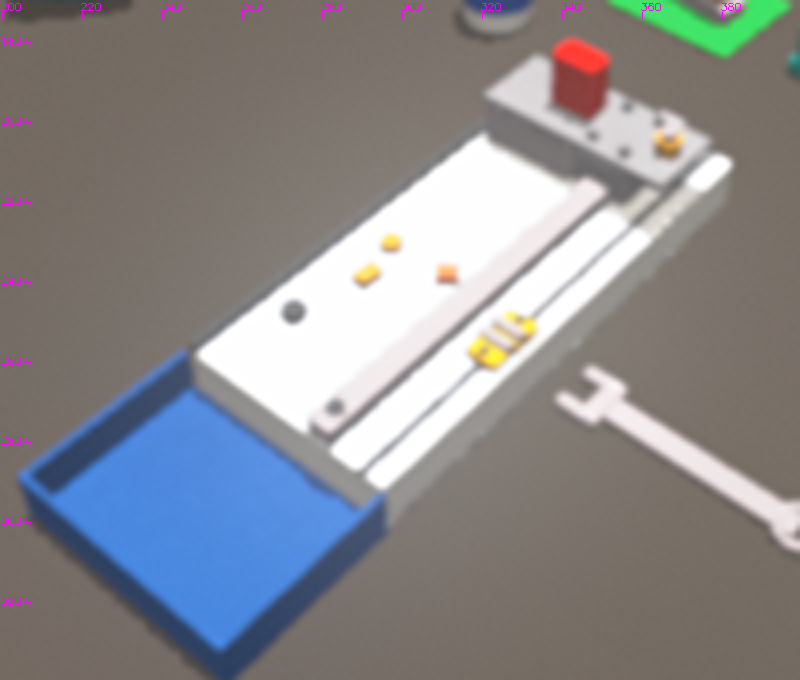

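View pics/s2.png

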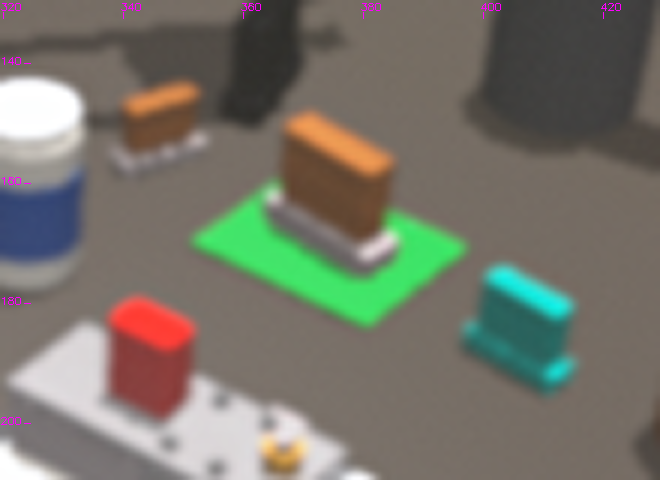

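```bash
cat > fit.py <<'E'
from h import *
from scipy.optimize import least_squares
def B(p,X):
    X=np.atleast_2d(X); c,s=np.cos(p[2]),np.sin(p[2])
    return np.c_[p[0]+c*X[:,0]-s*X[:,1],p[1]+s*X[:,0]+c*X[:,1],X[:,2]]
def inv(p,X):
    X=np.atleast_2d(X)-[p[0],p[1],0]; c,s=np.cos(p[2]),np.sin(p[2])
    return np.c_[c*X[:,0]+s*X[:,1],-s*X[:,0]+c*X[:,1],X[:,2]]
E
cat > a.py <<'E'
from fit import *
t=cam("top"); s=cam("scene")
P=np.array([[.09,.18,.04],[-.07,.18,.046],[.09,-.18,.04],[-.07,-.18,.046]])
it=np.array([[269.2,174.2],[275.6,222],[379,157.2],[387,204]])
is_=np.array([[382.1,209.1],[293.4,291.6],[248.3,257.6]])
f=lambda p: np.r_[(pr(t,B(p,P))-it).ravel(),(pr(s,B(p,P[[0,2,3]]))-is_).ravel()]
x0=bp(t,330,190,.04)
q=least_squares(f,[x0[0],x0[1],0.0]); p=q.x; print(p,np.degrees(p[2])); print(q.fun.round(1))
np.save("bed.npy",p)
print("idx top",inv(p,bp(t,341.6,167,.048)),"scene",inv(p,bp(s,325,254.6,.05)))
def tp(x,y): return (x+.5)/5+260-.5,(y+.5)/5+140-.5
def sp(x,y): return (x+.5)/4+200-.5,(y+.5)/4+170-.5
for n,a,z in [("copper",(396,240),.049),("br1",(411,311),.048),("br2",(457,290),.049),("dark",(540,298),.048),("handle",(158,275),.128),("plunger",(140,163),.09)]:
    print(n,inv(p,bp(t,*tp(*a),z)).round(4))
for n,a,z in [("copper",(447,270),.049),("br1",(391,241),.048),("br2",(367,273),.049),("dark",(292,311),.048),("handletop",(582,57),.128)]:
    print("s",n,inv(p,bp(s,*sp(*a),z)).round(4))
E
python3 a.py
```

```text
[ 0.55916398 -0.04145812  0.14189792] 8.130151843581208
[-0.1 -0.2  0.5  0.7 -0.1 -0.6  1.6  0.5  0.8  1.1  1.9  0.2 -1.3 -2.3]
idx top [[ 0.07351634 -0.05346625  0.048     ]] scene [[ 0.07639278 -0.05933934  0.05      ]]
copper [[ 0.0085 -0.0331  0.049 ]]
br1 [[-0.0378 -0.0348  0.048 ]]
br2 [[-0.0294 -0.0658  0.049 ]]
dark [[-0.0427 -0.1169  0.048 ]]
handle [[-0.0033  0.1169  0.128 ]]
plunger [[0.0744 0.1186 0.09  ]]
s copper [[ 0.0116 -0.0349  0.049 ]]
s br1 [[-0.0345 -0.0375  0.048 ]]
s br2 [[-0.0258 -0.0695  0.049 ]]
s dark [[-0.0395 -0.1226  0.048 ]]
s handletop [[0.0027 0.1143 0.128 ]]
```

```bash
cat > b.py <<'E'
from fit import *
t=cam("top"); s=cam("scene"); o=r.get_obs()
print(o["t"],o["ee_pos"],Ro.from_quat(o["tool_rot"]).as_matrix().round(3).tolist())
def tp(x,y): return (x+.5)/5+180-.5,(y+.5)/5+170-.5
def sp(x,y): return (x+.5)/6+320-.5,(y+.5)/6+130-.5
m=np.array([bp(t,*tp(*a),.004) for a in [(100,230),(255,210),(272,395),(117,415)]]); print(m.round(4).tolist(),"mat",m.mean(0))
ms=np.array([bp(s,*sp(*a),.004) for a in [(190,240),(278,182),(467,245),(370,325)]]); print("mat s",ms.round(4).tolist(),ms.mean(0))
g=np.array([bp(t,*tp(*a),.070) for a in [(145,255),(180,252),(173,362),(137,360)]]); print("grip",g.round(4).tolist(),g.mean(0))
gs=np.array([bp(s,*sp(*a),.070) for a in [(285,122),(307,112),(393,160),(373,177)]]); print("grip s",gs.round(4).tolist(),gs.mean(0))
E
python3 b.py
```

```text
0.45 [0.24703025 0.49137716 0.23125897] [[0.449, -0.0, -0.893], [0.893, -0.0, 0.449], [-0.0, -1.0, -0.0]]
[[0.4964, 0.3803, 0.004], [0.5076, 0.2796, 0.004], [0.3875, 0.2669, 0.004], [0.3768, 0.3661, 0.004]] mat [0.44208389 0.32318618 0.004     ]
mat s [[0.3888, 0.2656, 0.004], [0.3817, 0.3465, 0.004], [0.4969, 0.3775, 0.004], [0.5096, 0.2797, 0.004]] [0.44424608 0.3173016  0.004     ]
grip [[0.4728, 0.332, 0.07], [0.4743, 0.3106, 0.07], [0.407, 0.3134, 0.07], [0.4087, 0.3354, 0.07]] [0.44070173 0.3228375  0.07      ]
grip s [[0.4086, 0.3153, 0.07], [0.4097, 0.3321, 0.07], [0.4739, 0.3296, 0.07], [0.4776, 0.3089, 0.07]] [0.44242902 0.32145731 0.07      ]
```

```bash
python3 -m inch '[[0,3,-2.6,0,0,0,4],[0,3.3,-2.9,0,0,0,4],[0,3.3,-2.9,0,0,0,4],[0,3.3,-2.8,0,0,0,4],[0,3.3,-2.8,-1,0,0,4],[0,3.3,-2.9,-3,0,0,3.7],[0,0,0,-3,0,0,0],[0,0,0,0,0,0,0]]' 30
python3 - <<'E'
from h import *
import pickle
c=cam("wrist"); cv2.imwrite("pics/w1.png",c["image"][:,:,::-1]); pickle.dump(c,open("w1.pkl","wb"))
o=r.get_obs(); print(o["t"],o["ee_pos"],Ro.from_quat(o["tool_rot"]).as_matrix().round(3).tolist(),o["ft_force"])
E
```

```text
t: 1.25
ee_pos: [0.4382, 0.3216, 0.1579]
tool_rot: [-0.513, -0.482, 0.49, 0.514]
ft_force: [-1.0, 0.1, -1.2]
grip_width: 1.0
1.3 [0.43891405 0.32302777 0.16078567] [[0.053, -0.005, -0.999], [0.999, -0.003, 0.053], [-0.003, -1.0, 0.005]] [-0.2004473  -0.96309729  0.19188053]
```

View pics/w1.png

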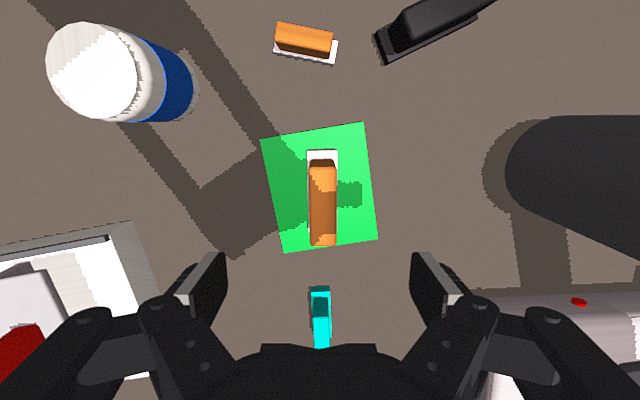

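Run:
```python
from h import *
import pickle
c=pickle.load(open("w1.pkl","rb"))
crop(c,"w1c.png",255,115,385,260,5)
o=r.get_obs(); print(o["ee_pos"])
for a in [(309,166),(337,166),(336,245),(309,245)]: print(bp(c,*a,.070).round(4))
print(pr(c,[[.4415,.322,.07]]))
```

```text
[0.43891405 0.32302777 0.16078567]
[0.4044 0.3164 0.07  ]
[0.4055 0.3375 0.07  ]
[0.4699 0.3342 0.07  ]
[0.4688 0.3123 0.07  ]
[[319.06302062 212.41654996]]
```

View pics/w1c.png

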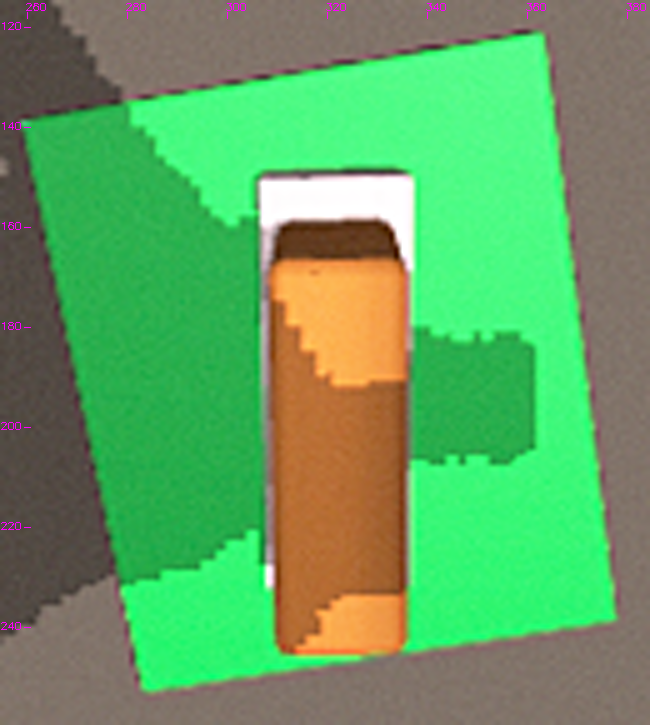

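```bash
python3 -m inch '[[0,0.1,0.1,-4,0,0,0],[0,0,0,-4,0,0,0],[0,0,0,-3,0,0,0],[0,0,0,-1.5,0,0,0],[0,0,0,-0.5,0,0,0],[0,0,0,0,0,0,0]]'
python3 - <<'E'
from h import *
o=r.get_obs(); print(o["t"],o["ee_pos"],o["ft_force"])
c=cam("wrist"); cv2.imwrite("pics/w2.png",c["image"][:,:,::-1])
E
```

```text
t: 1.9
ee_pos: [0.4416, 0.3261, 0.0345]
tool_rot: [0.513, 0.488, -0.486, -0.513]
ft_force: [0.3, 0.2, 0.5]
grip_width: 0.999
1.9 [0.44162283 0.32612087 0.03448571] [0.3213825  0.19672597 0.4582452 ]
```

View pics/w2.png

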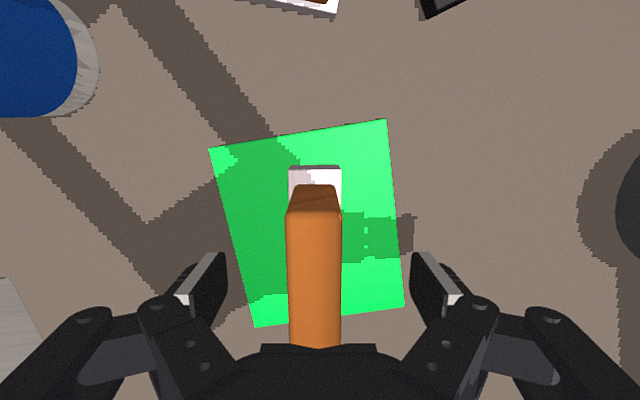

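```bash
python3 -m inch '[[255,0,-0.1,0,0,0,0],[255,0,0,0,0,0,0],[255,0,0,0,0,0,0],[255,0,0,0,0,0,0],[255,0,0,0,0,0,0],[255,0,0,0,0,0,0],[255,0,0,0,0,0,0],[255,0,0,0,0,0,0]]' 60
python3 - <<'E'
from h import *
o=r.get_obs(); print(o["t"],o["ee_pos"],o["ft_force"],o["grip_width"])
c=cam("wrist"); cv2.imwrite("pics/w3.png",c["image"][:,:,::-1])
E
```

```text
t: 2.75
ee_pos: [0.4414, 0.3243, 0.0336]
tool_rot: [0.513, 0.487, -0.486, -0.513]
ft_force: [-0.1, -0.1, 4.0]
grip_width: 0.25
2.75 [0.44143541 0.32433732 0.03363597] [-0.11461589 -0.1314033   3.98431988] 0.2499610858332332
```

View pics/w3.png

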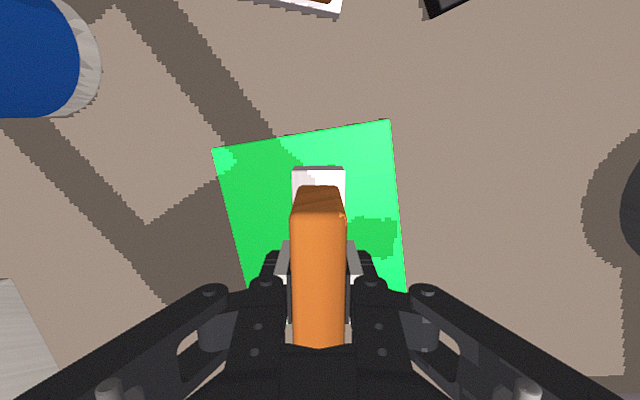

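```bash
python3 -m inch '[[255,0,0,2,0,0,0],[255,0,0,4,0,0,0],[255,0,0,4.5,0,0,0],[255,0.5,-2,3,0,0,1],[255,1.1,-3.7,0,0,0,1.3],[255,1.1,-3.7,0,0,0,1.3],[255,1.1,-3.7,0,0,0,1.3],[255,1.1,-3.7,0,0,0,1.3],[255,1.1,-3.7,0,0,0,1.3],[255,1.1,-3.7,0,0,0,1.3]]'
python3 -m inch '[[255,1.1,-3.7,0,0,0,1.3],[255,1.1,-3.7,0,0,0,1.0],[255,0.5,-2,-2,0,0,0],[255,0,0,0,0,0,0],[255,0,0,0,0,0,0]]'
python3 - <<'E'
from h import *
import pickle
o=r.get_obs(); print(o["t"],o["ee_pos"],o["ft_force"],o["grip_width"],Ro.from_quat(o["tool_rot"]).as_matrix().round(3).tolist())
c=cam("wrist"); cv2.imwrite("pics/w4.png",c["image"][:,:,::-1]);pickle.dump(c,open("w4.pkl","wb"))
E
```

```text
t: 3.8
ee_pos: [0.5115, 0.0807, 0.1668]
tool_rot: [-0.473, -0.524, 0.526, 0.474]
ft_force: [0.6, 1.0, -1.1]
grip_width: 0.253
t: 4.3
ee_pos: [0.5379, -0.0117, 0.1464]
tool_rot: [-0.462, -0.533, 0.534, 0.465]
ft_force: [-0.2, 0.8, -1.6]
grip_width: 0.253
4.3 [ 0.53794667 -0.0116713   0.14644862] [-0.16644279  0.84451874 -1.59907168] 0.2528535985727067 [[-0.14, -0.004, -0.99], [0.99, 0.001, -0.14], [0.002, -1.0, 0.004]]
```

View pics/w4.png

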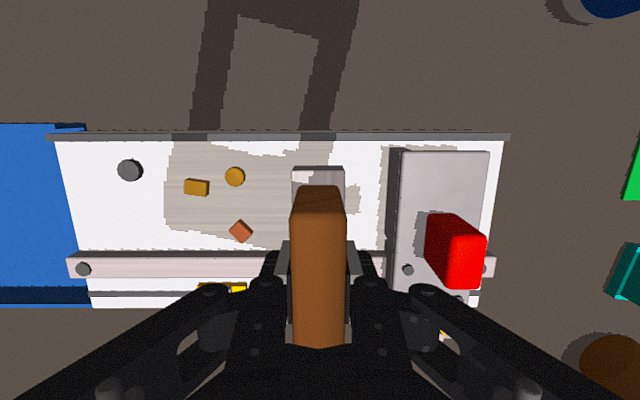

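Run:
```python
from fit import *
import pickle
c=pickle.load(open("w4.pkl","rb")); p=np.load("bed.npy")
crop(c,"w4c.png",40,115,300,310,3);crop(c,"w4d.png",300,115,520,310,3.5)
for n,X in dict(lip_outL=[-.07,-.18,.046],lip_outR=[-.07,.18,.046],lip_in0=[-.064,0,.046],railR=[.03,.18,.056],railL=[.03,-.1,.056],carr=[-.06,.117,.082],plateL=[0,-.18,.04],plateR=[-.03,.18,.04]).items(): print(n,pr(c,B(p,[X])).round(1))
print(inv(p,[r.get_obs()["ee_pos"]]))
```

```text
lip_outL [[ 43.3 138. ]]
lip_outR [[506.8 137.3]]
lip_in0 [[275.6 145.5]]
railR [[494.  260.3]]
railL [[158.4 261. ]]
carr [[442.5 156.4]]
plateL [[ 69.2 220.7]]
plateR [[494.5 185.8]]
[[-0.01620033  0.03293169  0.1474839 ]]
```

View pics/w4c.png

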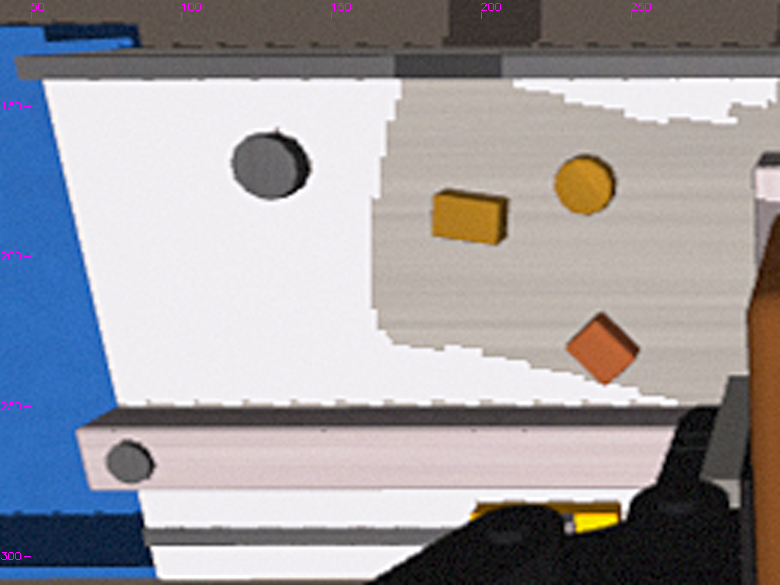

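View pics/w4d.png

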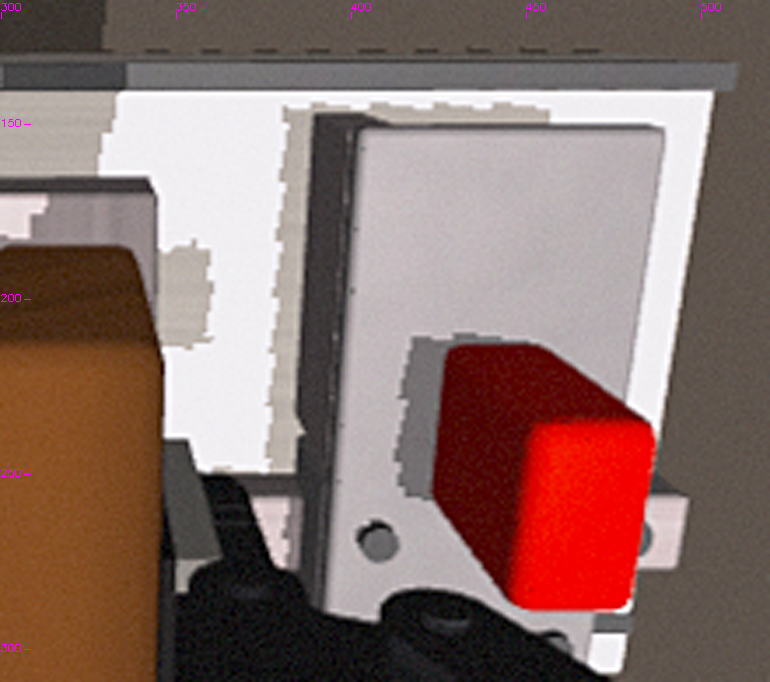

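```bash
python3 -m inch '[[255,0,0,-3,0,0,0],[255,0,0,-3,0,0,0],[255,0,0,-1,0,0,0],[255,0,0,0,0,0,0],[255,0,0,0,0,0,0],[255,0,0,0,0,0,0]]'
python3 - <<'E'
from fit import *
o=r.get_obs(); p=np.load("bed.npy"); print(o["t"],o["ee_pos"],o["ft_force"],inv(p,[o["ee_pos"]]))
c=cam("wrist"); crop(c,"w5.png",0,100,640,400,1.25)
c=cam("scene"); crop(c,"s5.png",230,170,390,290,5)
E
```

```text
t: 4.95
ee_pos: [0.5405, -0.0117, 0.0804]
tool_rot: [0.464, 0.535, -0.533, -0.462]
ft_force: [0.1, 0.2, -0.9]
grip_width: 0.248
4.95 [ 0.54049745 -0.01166806  0.08040329] [ 0.08899313  0.16616604 -0.93361308] [[-0.01426594  0.03213051  0.08040329]]
```

View pics/w5.png

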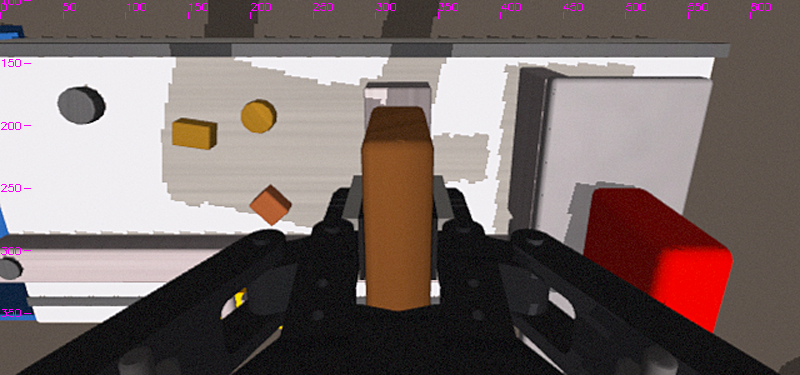

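View pics/s5.png

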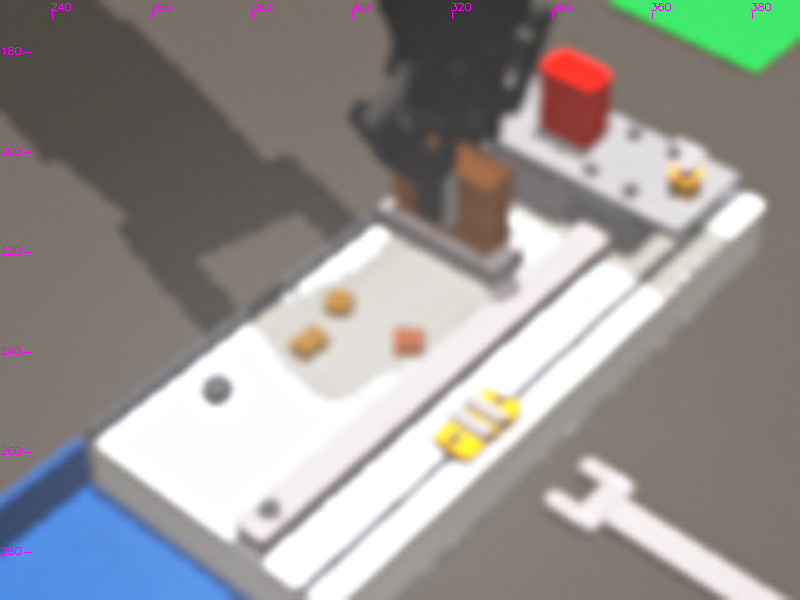

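Run:
```python
from fit import *
p=np.load("bed.npy");c=cam("wrist")
print(inv(p,[bp(c,316,165.8,.0668),bp(c,316,169.7,.0668),bp(c,316,145,.046),bp(c,316,134.5,.046),bp(c,100,145,.046)]).round(4))
crop(c,"w6.png",260,125,380,200,6)
```

```text
[[-0.0597  0.0314  0.0668]
 [-0.0577  0.0314  0.0668]
 [-0.0681  0.0313  0.046 ]
 [-0.074   0.0313  0.046 ]
 [-0.0681 -0.0915  0.046 ]]
```

View pics/w6.png

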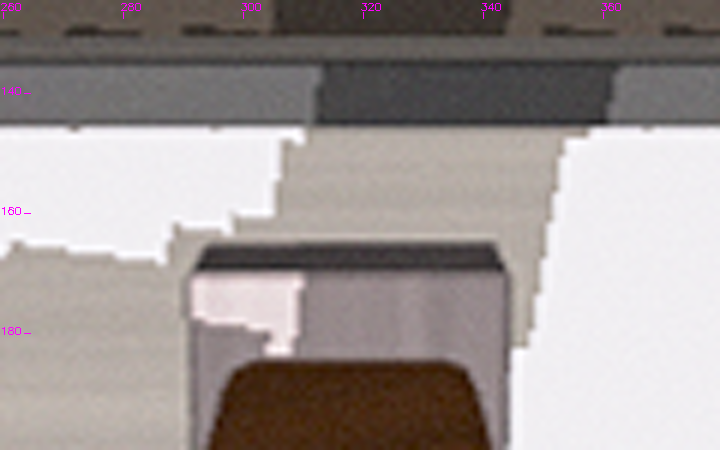

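```bash
python3 -m inch '[[255,-0.3,0,-0.4,0,0,0],[255,0,0,0,0,0,0],[255,0,0,0,0,0,0]]'; python3 -m inch '[[255,0,0,-0.3,0,0,0],[255,0,0,0,0,0,0],[255,0,0,0,0,0,0]]'
```

```text
t: 5.4
ee_pos: [0.5357, -0.0119, 0.0739]
tool_rot: [-0.463, -0.534, 0.534, 0.464]
ft_force: [-0.5, -0.3, -2.1]
grip_width: 0.25
t: 5.7
ee_pos: [0.5359, -0.0118, 0.0709]
tool_rot: [-0.463, -0.534, 0.534, 0.464]
ft_force: [-0.0, 0.2, -1.5]
grip_width: 0.246
```

```bash
python3 -m inch '[[255,0.2,-0.6,0,0,0,0],[255,0.17,-1.2,0,0,0,0],[255,0.17,-1.2,0,0,0,0],[255,0.17,-1.2,0,0,0,0],[255,0.17,-1.2,0,0,0,0],[255,0.17,-1.2,0,0,0,0],[255,0.17,-1.2,0,0,0,0],[255,0.17,-1.2,0,0,0,0],[255,0,0,0,0,0,0]]'
python3 - <<'E'
from fit import *
o=r.get_obs(); p=np.load("bed.npy"); print(o["t"],o["ee_pos"],o["ft_force"],inv(p,[o["ee_pos"]]))
c=cam("wrist"); crop(c,"w7.png",0,100,640,400,1.25)
E
```

```text
t: 6.6
ee_pos: [0.5502, -0.1037, 0.0712]
tool_rot: [-0.464, -0.534, 0.534, 0.464]
ft_force: [0.9, -0.2, -1.1]
grip_width: 0.254
6.6 [ 0.55022329 -0.10373054  0.07118028] [ 0.89540421 -0.22018243 -1.06975028] [[-0.01765753 -0.06038213  0.07118028]]
```

View pics/w7.png

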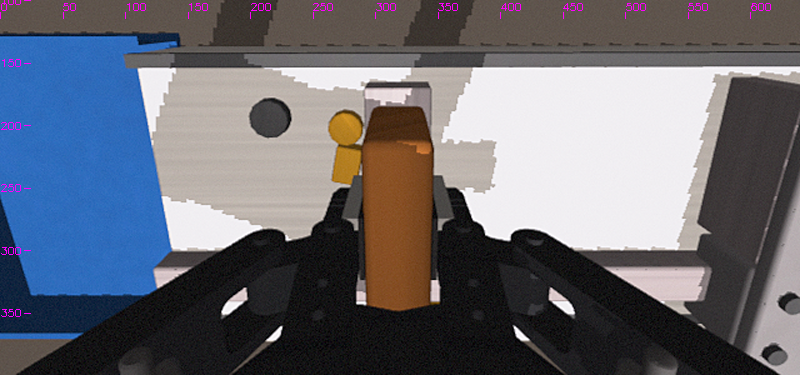

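```bash
python3 -m inch '[[255,0.17,-1.2,0,0,0,0],[255,0.17,-1.2,0,0,0,0],[255,0.17,-1.2,0,0,0,0],[255,0.17,-1.2,0,0,0,0],[255,0.17,-1.2,0,0,0,0],[255,0.17,-1.2,0,0,0,0],[255,0.17,-1.2,0,0,0,0],[255,0.17,-1.2,0,0,0,0],[255,0.17,-1.2,0,0,0,0],[255,0,0,0,0,0,0]]'
python3 - <<'E'
from fit import *
o=r.get_obs(); p=np.load("bed.npy"); print(o["t"],o["ee_pos"],o["ft_force"],inv(p,[o["ee_pos"]]))
c=cam("wrist"); crop(c,"w8.png",0,100,640,400,1.25)
c=cam("scene"); crop(c,"s8.png",200,210,360,350,4)
E
```

```text
t: 7.65
ee_pos: [0.5655, -0.2119, 0.0712]
tool_rot: [-0.464, -0.534, 0.534, 0.464]
ft_force: [-0.1, 0.4, -1.7]
grip_width: 0.248
7.65 [ 0.56545331 -0.21185527  0.07117246] [-0.09943497  0.36618308 -1.73750641] [[-0.01787182 -0.169574    0.07117246]]
```

View pics/w8.png

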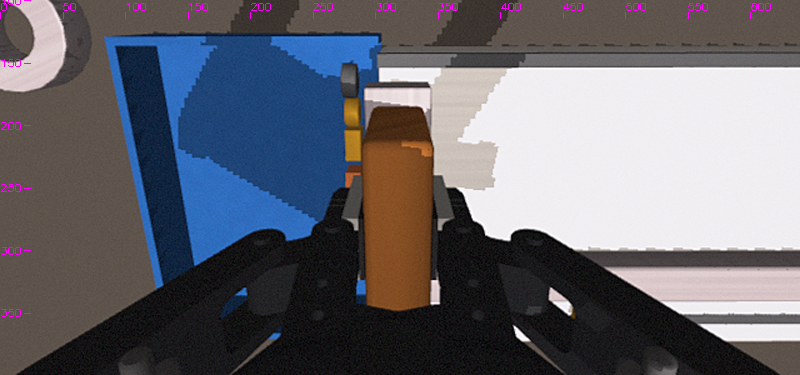

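View pics/s8.png

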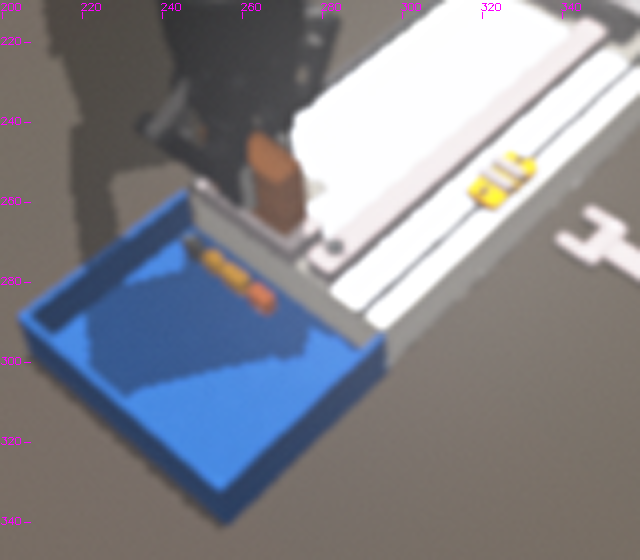

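```bash
python3 -m inch '[[255,0.14,-1,0,0,0,0],[255,0.07,-0.5,0,0,0,0],[255,0,0,0,0,0,0],[255,0,0,0,0,0,0]]'
python3 - <<'E'
from fit import *
o=r.get_obs(); p=np.load("bed.npy"); print(o["t"],o["ee_pos"],o["ft_force"],inv(p,[o["ee_pos"]]))
c=cam("wrist"); crop(c,"w9.png",0,100,640,400,1.25)
c=cam("scene"); crop(c,"s9.png",200,210,360,350,4)
E
```

```text
t: 8.15
ee_pos: [0.5673, -0.2248, 0.0711]
tool_rot: [0.463, 0.534, -0.534, -0.464]
ft_force: [-0.0, -0.3, -2.0]
grip_width: 0.247
8.15 [ 0.56734521 -0.22482608  0.07112084] [-0.01016792 -0.33437545 -1.95343542] [[-0.0178333  -0.182682    0.07112084]]
```

View pics/w9.png

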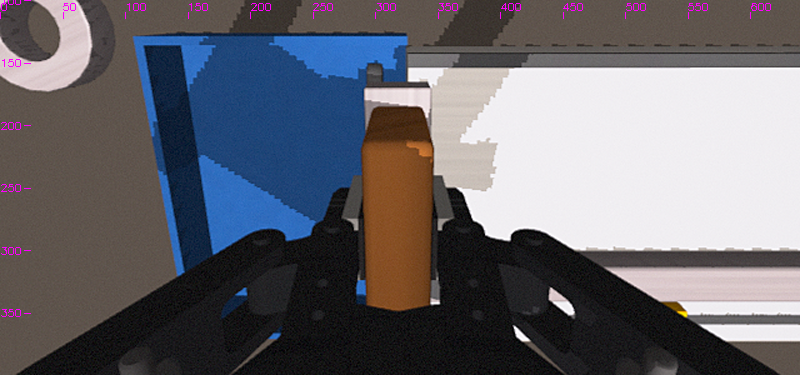

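View pics/s9.png

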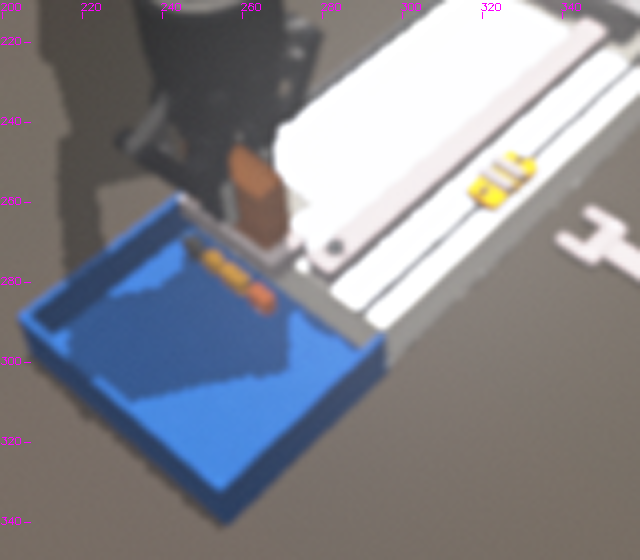

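```bash
python3 -m inch '[[255,0,0,2,0,0,0],[255,0,0,4,0,0,0],[255,0,0,4,0,0,0],[255,-0.5,2,0.5,0,0,0],[255,-0.95,4.2,0,0,0,0],[255,-0.95,4.2,0,0,0,0],[255,-0.95,4.2,0,0,0,0],[255,-0.95,4.2,0,0,0,0],[255,-0.95,4.2,0,0,0,0],[255,-0.95,4.2,0,0,0,0]]'
python3 -m inch '[[255,-0.95,4.2,0,0,0,0],[255,-0.95,4.2,0,0,0,0],[255,-0.95,4.2,0,0,0,0],[255,-0.95,4.2,0,0,0,0],[255,-0.95,4.2,0,0,0,0],[255,-0.95,4.2,0,0,0,0],[255,-0.5,2.3,-1,0,0,0],[255,0,0,-4,0,0,0],[255,0,0,0,0,0,0],[255,0,0,0,0,0,0]]'
python3 - <<'E'
from h import *
c=cam("scene"); crop(c,"s10.png",300,110,430,210,6)
E
```

```text
t: 9.25
ee_pos: [0.5037, 0.0494, 0.1753]
tool_rot: [-0.463, -0.534, 0.534, 0.464]
ft_force: [1.1, -0.3, -1.4]
grip_width: 0.248
t: 10.25
ee_pos: [0.4418, 0.3217, 0.1248]
tool_rot: [-0.463, -0.533, 0.536, 0.464]
ft_force: [-0.9, -0.2, -0.4]
grip_width: 0.248
```

View pics/s10.png

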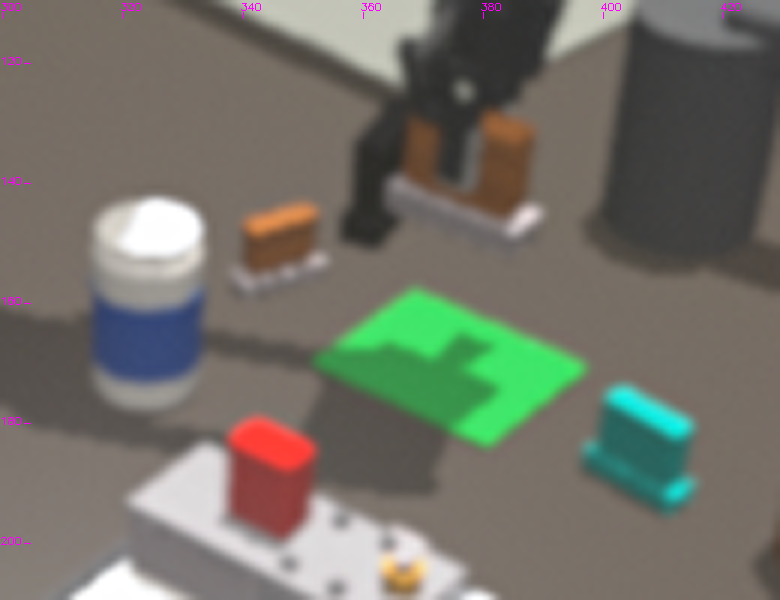

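Scraper held level over the mat. Lower to just above.

```bash
python3 -m inch '[[255,0,0,-4,0,0,0],[255,0,0,-3,0,0,0],[255,0,0,-1.4,0,0,0],[255,0,0,0,0,0,0],[255,0,0,0,0,0,0],[255,0,0,0,0,0,0]]'
```

```text
t: 10.9
ee_pos: [0.4451, 0.323, 0.0448]
tool_rot: [0.464, 0.536, -0.532, -0.463]
ft_force: [0.7, -0.4, -1.8]
grip_width: 0.25
```

```bash
python3 -m inch '[[255,-0.2,0,-0.5,0,0,0],[255,0,0,-0.3,0,0,0],[255,0,0,0,0,0,0],[255,0,0,0,0,0,0]]';python3 -m inch '[[255,0,0,-0.2,0,0,0],[255,0,0,0,0,0,0],[255,0,0,0,0,0,0]]'
```

```text
t: 11.3
ee_pos: [0.4412, 0.3221, 0.034]
tool_rot: [-0.463, -0.534, 0.534, 0.463]
ft_force: [0.1, 0.0, -1.2]
grip_width: 0.247
t: 11.6
ee_pos: [0.4416, 0.3224, 0.0336]
tool_rot: [0.463, 0.534, -0.534, -0.463]
ft_force: [-2.8, -0.9, 6.3]
grip_width: 0.252
```

```bash
python3 -m inch '[[150,0,0,0,0,0,0],[100,0,0,0,0,0,0],[0,0,0,0,0,0,0],[0,0,0,0,0,0,0],[0,0,0,0,0,0,0],[0,0,0,0,0,0,0]]'; python3 -m inch '[[0,0,0,2,0,0,0],[0,0,0,4,0,0,0],[0,0,0,4,0,0,0],[0,0,0,4,0,0,0],[0,0,0,0,0,0,0]]'
python3 - <<'E'
from h import *
c=cam("scene"); crop(c,"s11.png",300,110,430,210,6)
c=cam("wrist"); cv2.imwrite("pics/w11.png",c["image"][:,:,::-1])
E
```

```text
t: 12.2
ee_pos: [0.4413, 0.3221, 0.032]
tool_rot: [-0.463, -0.534, 0.534, 0.463]
ft_force: [-0.3, -0.1, 0.2]
grip_width: 0.999
t: 12.7
ee_pos: [0.4446, 0.3241, 0.1801]
tool_rot: [0.465, 0.539, -0.529, -0.462]
ft_force: [0.6, 0.9, 0.7]
grip_width: 0.997
```

View pics/s11.png

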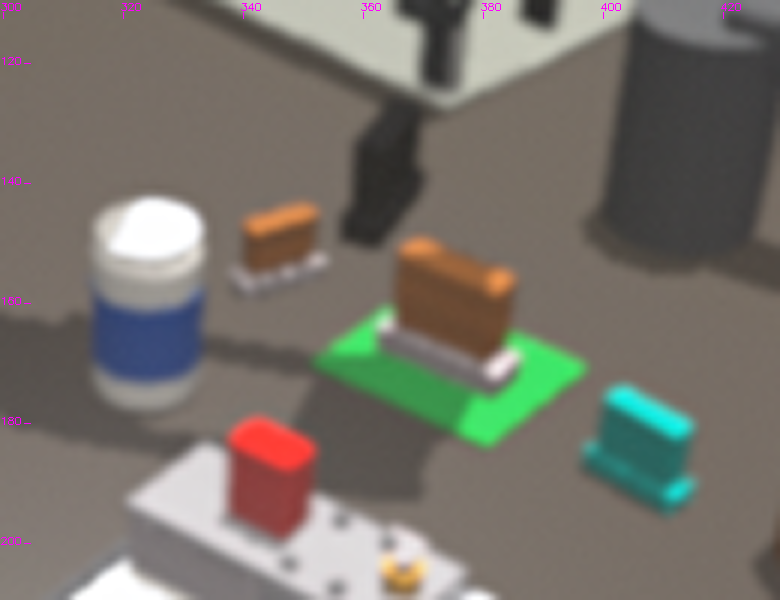

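View pics/w11.png

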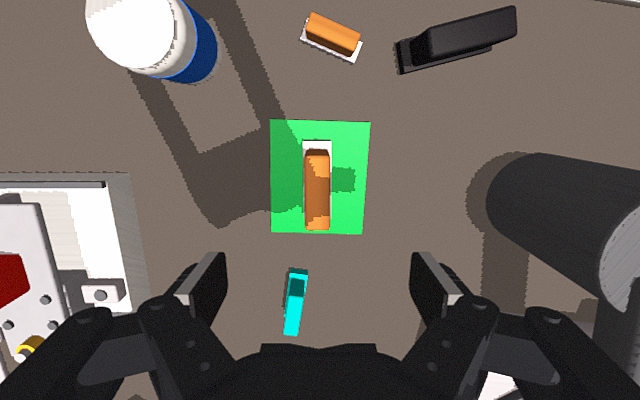

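```bash
python3 -m inch '[[0,1.0,-2.5,0,0,0,0],[0,1.5,-3.8,0,0,0,0],[0,1.5,-3.8,0,0,0,0],[0,1.5,-3.8,0,0,0,0],[0,1.5,-3.8,0,0,0,0],[0,1.5,-3.8,0,0,0,0],[0,1.3,-3.5,0,0,0,0],[0,0,0,0,0,0,0],[0,0,0,0,0,0,0],[0,0,0,0,0,0,0]]'
python3 - <<'E'
from fit import *
import pickle
o=r.get_obs(); p=np.load("bed.npy"); print(o["t"],inv(p,[o["ee_pos"]]),Ro.from_quat(o["tool_rot"]).as_matrix().round(3).tolist())
c=cam("wrist"); cv2.imwrite("pics/w12.png",c["image"][:,:,::-1]); pickle.dump(c,open("w12.pkl","wb"))
c=cam("top"); crop(c,"t12.png",260,140,420,230,5);pickle.dump(c,open("t12.pkl","wb"))
E
```

```text
t: 13.8
ee_pos: [0.5384, 0.073, 0.1707]
tool_rot: [-0.462, -0.534, 0.535, 0.464]
ft_force: [-0.2, 0.2, 0.5]
grip_width: 1.003
13.8 [[-0.0043496   0.11622905  0.1707385 ]] [[-0.142, -0.003, -0.99], [0.99, 0.001, -0.142], [0.001, -1.0, 0.003]]
```

View pics/w12.png

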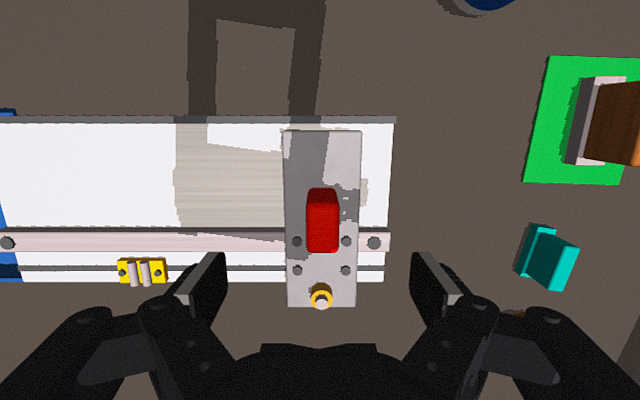

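View pics/t12.png

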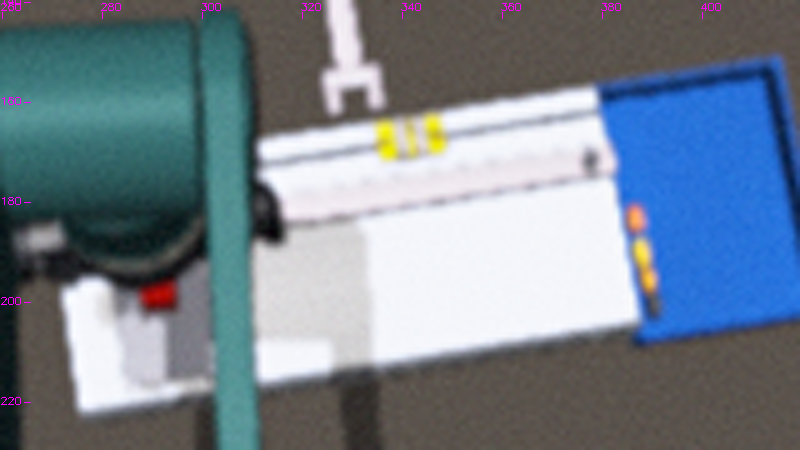

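Run:
```python
from fit import *
import pickle
c=pickle.load(open("w12.pkl","rb")); crop(c,"w12a.png",105,245,185,295,9); crop(c,"w12b.png",270,115,400,315,3.9)
```

```text
(no output)
```

View pics/w12a.png

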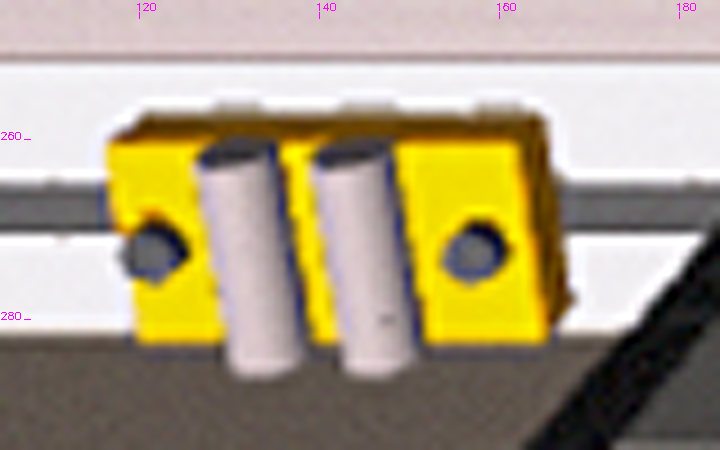

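View pics/w12b.png

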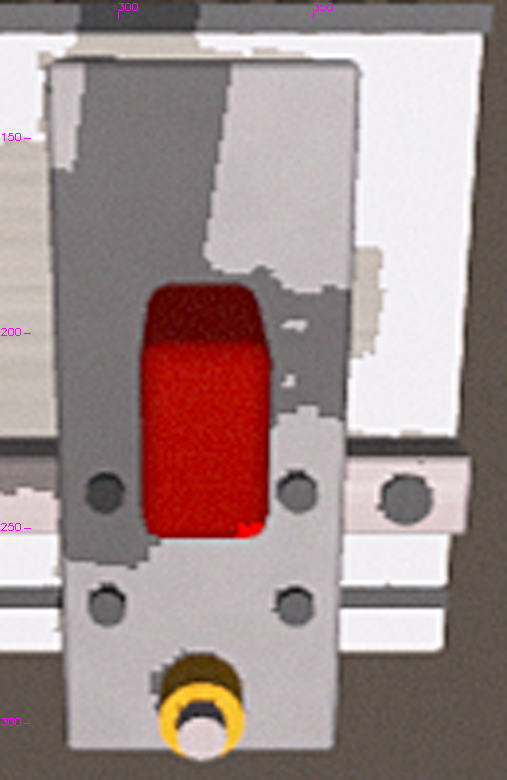

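Run:
```python
from fit import *
import pickle
p=np.load("bed.npy"); c=pickle.load(open("w12.pkl","rb"))
def g(l,z): 
    a=inv(p,[bp(c,u,v,z) for u,v in l]).round(4); print(a[:,:2].tolist(),a.mean(0)); return a
g([(116.5,260.4),(162.1,260.4),(165.4,282.3),(119.8,282.3)],.048)
g([(282.3,130.4),(361,130.4),(354.9,306.3),(287.4,306.3)],.082)
A=lambda l:[(x/3.9+270-.4,y/3.9+115-.4) for x,y in l]
g(A([(142,345),(268,345),(266,536),(146,536)]),.128)
print(pr(c,B(p,[[.09,.18,.04],[-.07,.18,.046]])))
```

```text
[[0.0586, -0.0744], [0.0586, -0.0311], [0.0819, -0.0311], [0.0819, -0.0753]] [ 0.07025  -0.052975  0.048   ]
[[-0.0635, 0.0905], [-0.0635, 0.1483], [0.0852, 0.1488], [0.0852, 0.0903]] [0.01085  0.119475 0.082   ]
[[-0.0212, 0.1092], [-0.0212, 0.1295], [0.0124, 0.1298], [0.0124, 0.1095]] [-0.0044  0.1195  0.128 ]
[[380.99849998 285.30485099]
 [393.13446574 120.37178615]]
```

```bash
python3 -m inch '[[0,0.35,0.35,-2,0,0,0],[0,0,0,-3,0,0,0],[0,0,0,-2,0,0,0],[0,0,0,-0.5,0,0,0],[0,0,0,0,0,0,0],[0,0,0,0,0,0,0]]'
python3 - <<'E'
from fit import *
o=r.get_obs(); p=np.load("bed.npy"); print(o["t"],inv(p,[o["ee_pos"]]),o["ft_force"])
c=cam("wrist"); cv2.imwrite("pics/w13.png",c["image"][:,:,::-1])
E
```

```text
t: 14.5
ee_pos: [0.5436, 0.0762, 0.0986]
tool_rot: [0.464, 0.535, -0.534, -0.463]
ft_force: [0.5, 0.3, -0.0]
grip_width: 1.002
14.5 [[0.00123753 0.118652   0.09857246]] [ 0.53784713  0.34190635 -0.02845284]
```

View pics/w13.png

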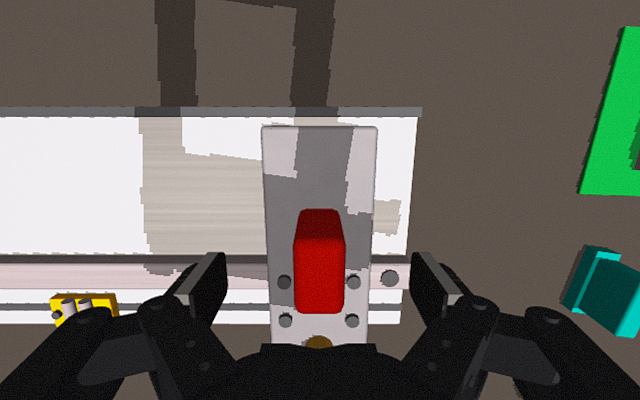

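Centred between the fingers (u 319). Lower slightly and close.

```bash
python3 -m inch '[[255,0,0,-0.2,0,0,0],[255,0,0,0,0,0,0],[255,0,0,0,0,0,0],[255,0,0,0,0,0,0],[255,0,0,0,0,0,0],[255,0,0,0,0,0,0],[255,0,0,0,0,0,0],[255,0,0,0,0,0,0]]' 60
python3 - <<'E'
from fit import *
import pickle
o=r.get_obs(); p=np.load("bed.npy"); print(o["t"],inv(p,[o["ee_pos"]]),o["ft_force"],o["grip_width"])
c=cam("wrist"); cv2.imwrite("pics/w14.png",c["image"][:,:,::-1])
E
```

```text
t: 15.35
ee_pos: [0.543, 0.0756, 0.0955]
tool_rot: [0.463, 0.534, -0.534, -0.463]
ft_force: [-1.3, -0.3, 3.2]
grip_width: 0.247
15.35 [[0.0005181  0.11822033 0.09551596]] [-1.33421563 -0.31156342  3.20555732] 0.24707518857069408
```

View pics/w14.png

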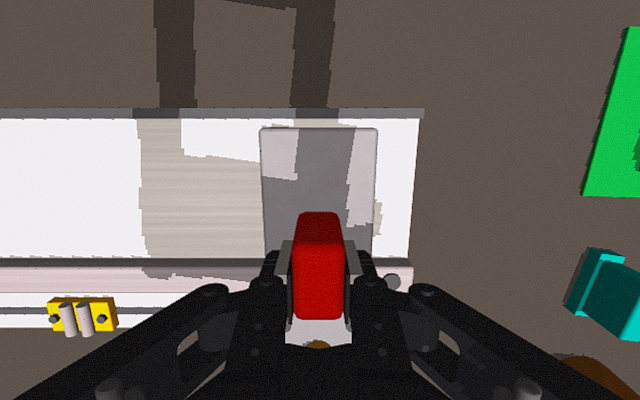

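```bash
python3 -m inch '[[255,0.07,-0.5,0,0,0,0],[255,0.14,-1,0,0,0,0],[255,0.21,-1.5,0,0,0,0],[255,0.21,-1.5,0,0,0,0],[255,0.22,-1.5,0,0,0,0],[255,0.21,-1.5,0,0,0,0]]'
python3 - <<'E'
from fit import *
o=r.get_obs(); p=np.load("bed.npy"); print(inv(p,[o["ee_pos"]]),o["ft_force"])
E
python3 -m inch '[[255,0.21,-1.5,0,0,0,0],[255,0.21,-1.5,0,0,0,0],[255,0.22,-1.5,0,0,0,0],[255,0.14,-1,0,0,0,0],[255,0.07,-0.5,0,0,0,0],[255,0,0,0,0,0,0],[255,0,0,0,0,0,0]]'
python3 - <<'E'
from fit import *
import pickle
o=r.get_obs(); p=np.load("bed.npy"); print(o["t"],inv(p,[o["ee_pos"]]),o["ft_force"],o["grip_width"])
c=cam("wrist"); cv2.imwrite("pics/w15.png",c["image"][:,:,::-1])
c=cam("scene"); crop(c,"s15.png",270,180,390,280,6)
c=cam("top"); crop(c,"t15.png",260,140,420,230,5);pickle.dump(c,open("t15.pkl","wb"))
E
```

```text
t: 16.0
ee_pos: [0.5539, -0.0011, 0.0955]
tool_rot: [0.464, 0.534, -0.534, -0.463]
ft_force: [0.2, 1.6, 4.2]
grip_width: 0.25
[[0.00052536 0.04065597 0.09552677]] [0.23055428 1.57148059 4.24465859]
t: 16.7
ee_pos: [0.5625, -0.0611, 0.0955]
tool_rot: [-0.464, -0.534, 0.534, 0.463]
ft_force: [0.3, -0.3, 4.4]
grip_width: 0.248
16.7 [[ 0.00052821 -0.01995283  0.09551431]] [ 0.32913016 -0.31890397  4.35326832] 0.24772229299753265
```

View pics/w15.png

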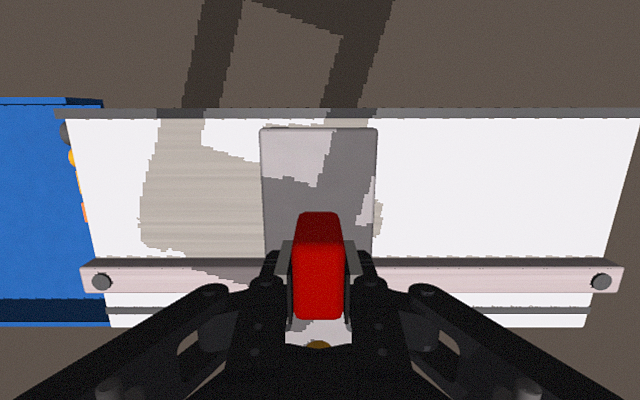

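View pics/s15.png

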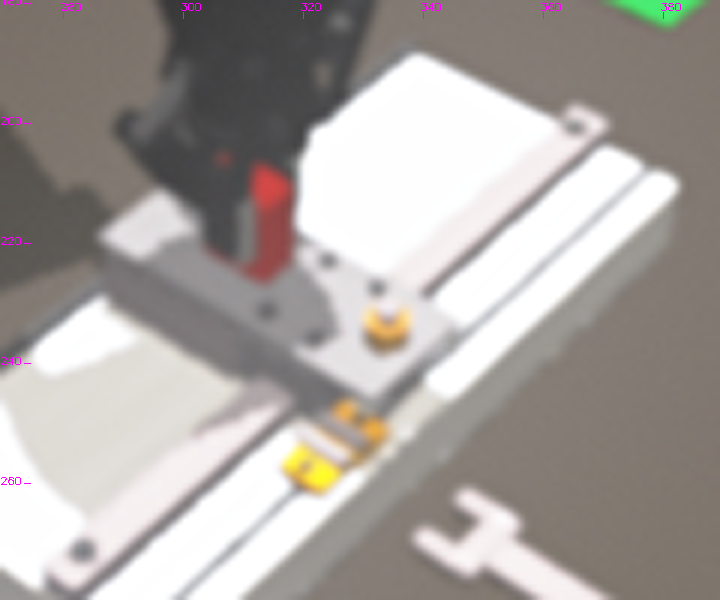

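View pics/t15.png

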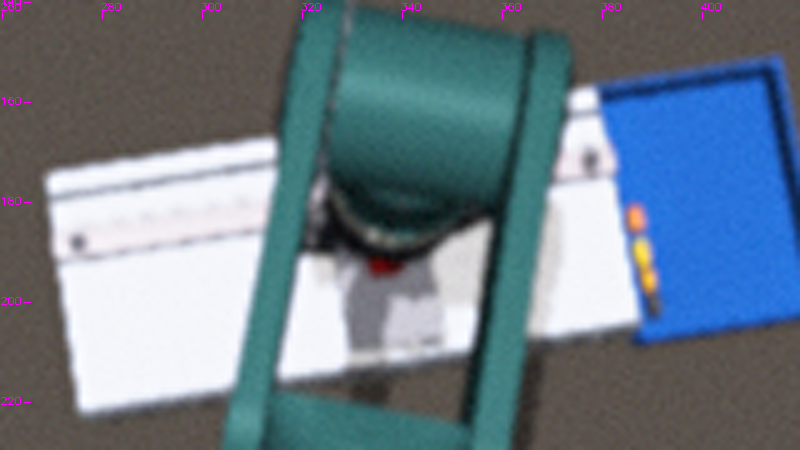

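```bash
cat > st.py <<'E'
from fit import *
o=r.get_obs(); p=np.load("bed.npy"); f=o["ft_force"]
print("t",o["t"],"bed",(inv(p,[o["ee_pos"]])[0]*1000).round(2),"Fbed",(f@np.array([np.cos(p[2]),np.sin(p[2]),0])).round(2),(f@np.array([-np.sin(p[2]),np.cos(p[2]),0])).round(2),f[2].round(1))
E
python3 -m inch '[[255,0.14,-1,0,0,0,0],[255,0.04,-0.3,0,0,0,0],[255,0,0,0,0,0,0],[255,0,0,0,0,0,0]]' >/dev/null; python3 st.py
python3 -m inch '[[255,0.03,-0.2,0,0,0,0],[255,0,0,0,0,0,0],[255,0,0,0,0,0,0]]' >/dev/null; python3 st.py
python3 -m inch '[[255,0.03,-0.2,0,0,0,0],[255,0,0,0,0,0,0],[255,0,0,0,0,0,0]]' >/dev/null; python3 st.py
```

```text
t 17.25 bed [  0.52 -32.51  95.5 ] Fbed 0.19 -0.38 5.4
t 17.55 bed [  0.55 -34.29  95.54] Fbed 0.5 -1.13 4.6
t 17.85 bed [  0.55 -36.27  95.52] Fbed 0.77 -1.05 5.2
```

```bash
python3 -m inch '[[255,0.03,-0.2,0,0,0,0],[255,0,0,0,0,0,0],[255,0,0,0,0,0,0]]' >/dev/null; python3 st.py
python3 -m inch '[[255,0.015,-0.15,0,0,0,0],[255,0,0,0,0,0,0],[255,0,0,0,0,0,0]]' >/dev/null; python3 st.py
python3 -m inch '[[255,0.015,-0.15,0,0,0,0],[255,0,0,0,0,0,0],[255,0,0,0,0,0,0]]' >/dev/null; python3 st.py
```

```text
t 18.15 bed [  0.52 -38.3   95.51] Fbed 0.35 -0.61 6.5
t 18.45 bed [  0.53 -39.71  95.52] Fbed 0.77 -0.19 5.6
t 18.75 bed [  0.51 -41.23  95.5 ] Fbed 0.66 0.09 5.2
```

```bash
python3 -m inch '[[255,0.015,-0.1,0,0,0,0],[255,0,0,0,0,0,0],[255,0,0,0,0,0,0]]' >/dev/null; python3 st.py
python3 -m inch '[[255,0.015,-0.1,0,0,0,0],[255,0,0,0,0,0,0],[255,0,0,0,0,0,0]]' >/dev/null; python3 st.py
python3 -m inch '[[255,0.015,-0.1,0,0,0,0],[255,0,0,0,0,0,0],[255,0,0,0,0,0,0]]' >/dev/null; python3 st.py
```

```text
t 19.05 bed [  0.56 -41.7   95.55] Fbed 1.04 1.39 4.3
t 19.35 bed [  0.54 -41.97  95.53] Fbed 0.66 3.63 5.5
t 19.65 bed [  0.51 -42.32  95.52] Fbed 0.89 4.63 5.7
```

Run:
```python
from h import *
c=cam("scene"); crop(c,"s16.png",280,200,370,275,8)
```

```text
(no output)
```

View pics/s16.png

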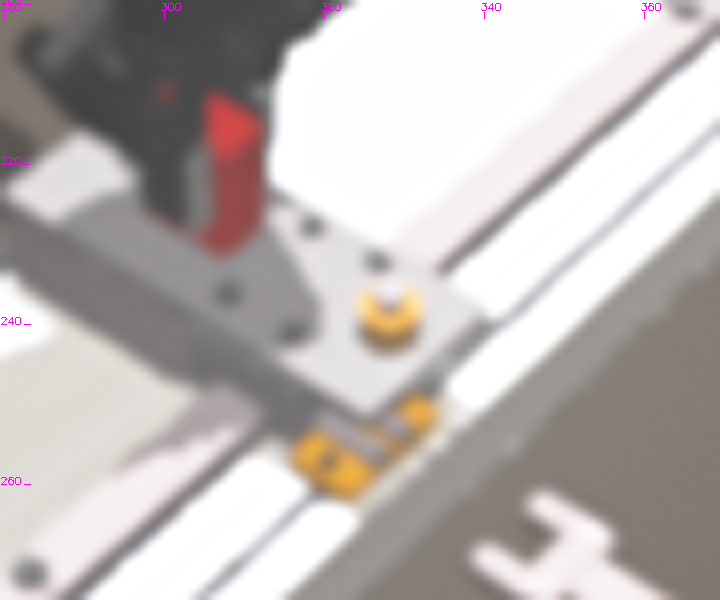

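```bash
python3 -m inch '[[255,0.015,-0.1,0,0,0,0],[255,0,0,0,0,0,0],[255,0,0,0,0,0,0]]' >/dev/null; python3 st.py
python3 -m inch '[[255,0.015,-0.1,0,0,0,0],[255,0,0,0,0,0,0],[255,0,0,0,0,0,0]]' >/dev/null; python3 st.py
```

```text
t 20.0 bed [  0.51 -43.64  95.51] Fbed 0.36 3.97 5.4
t 20.3 bed [  0.51 -45.19  95.53] Fbed 0.54 2.58 7.0
```

```bash
python3 -m inch '[[255,0.015,-0.1,0,0,0,0],[255,0,0,0,0,0,0],[255,0,0,0,0,0,0]]' >/dev/null; python3 st.py
python3 -m inch '[[255,0.015,-0.1,0,0,0,0],[255,0,0,0,0,0,0],[255,0,0,0,0,0,0]]' >/dev/null; python3 st.py
python3 -m inch '[[255,0.015,-0.1,0,0,0,0],[255,0,0,0,0,0,0],[255,0,0,0,0,0,0]]' >/dev/null; python3 st.py
python3 -m inch '[[255,0.015,-0.1,0,0,0,0],[255,0,0,0,0,0,0],[255,0,0,0,0,0,0]]' >/dev/null; python3 st.py
```

```text
t 20.6 bed [  0.5  -46.75  95.52] Fbed 0.53 0.72 5.7
t 20.9 bed [  0.53 -48.33  95.52] Fbed 0.36 0.41 5.7
t 21.2 bed [  0.53 -49.71  95.52] Fbed 0.6 -3.42 5.7
t 21.5 bed [  0.54 -50.33  95.54] Fbed 1.92 -2.53 5.3
```

```bash
python3 -m inch '[[255,0.015,-0.1,0,0,0,0],[255,0,0,0,0,0,0],[255,0,0,0,0,0,0]]' >/dev/null; python3 st.py
python3 -m inch '[[255,0.015,-0.1,0,0,0,0],[255,0,0,0,0,0,0],[255,0,0,0,0,0,0]]' >/dev/null; python3 st.py
python3 -m inch '[[255,0.015,-0.1,0,0,0,0],[255,0,0,0,0,0,0],[255,0,0,0,0,0,0]]' >/dev/null; python3 st.py
```

```text
t 21.8 bed [  0.52 -51.66  95.54] Fbed 0.76 -4.5 4.9
t 22.1 bed [  0.52 -52.52  95.54] Fbed 1.81 -4.34 5.0
t 22.4 bed [  0.5  -53.25  95.53] Fbed 1.25 -4.58 5.0
```

```bash
python3 -m inch '[[255,0.007,-0.05,0,0,0,0],[255,0,0,0,0,0,0],[255,0,0,0,0,0,0]]' >/dev/null; python3 st.py
python3 -m inch '[[255,0.007,-0.05,0,0,0,0],[255,0,0,0,0,0,0],[255,0,0,0,0,0,0]]' >/dev/null; python3 st.py
```

```text
t 22.7 bed [  0.52 -53.34  95.52] Fbed 1.65 -2.39 5.2
t 23.0 bed [  0.53 -53.47  95.53] Fbed 0.86 -1.67 6.4
```

```bash
python3 -m inch '[[255,0.007,-0.05,0,0,0,0],[255,0,0,0,0,0,0],[255,0,0,0,0,0,0]]' >/dev/null; python3 st.py
python3 -m inch '[[255,0,0,0,0,0,0],[255,0,0,0,0,0,0],[255,0,0,0,0,0,0],[255,0,0,0,0,0,0]]' ; python3 st.py
python3 - <<'E'
from h import *
c=cam("scene"); crop(c,"s17.png",200,130,400,280,4)
c=cam("wrist"); cv2.imwrite("pics/w17.png",c["image"][:,:,::-1])
E
```

```text
t 23.3 bed [  0.51 -53.58  95.55] Fbed 1.34 0.36 6.5
t: 23.7
ee_pos: [0.5673, -0.0944, 0.0955]
tool_rot: [0.463, 0.535, -0.534, -0.463]
ft_force: [1.6, -1.3, 6.0]
grip_width: 0.246
t 23.7 bed [  0.53 -53.56  95.54] Fbed 1.44 -1.54 6.0
```

View pics/s17.png

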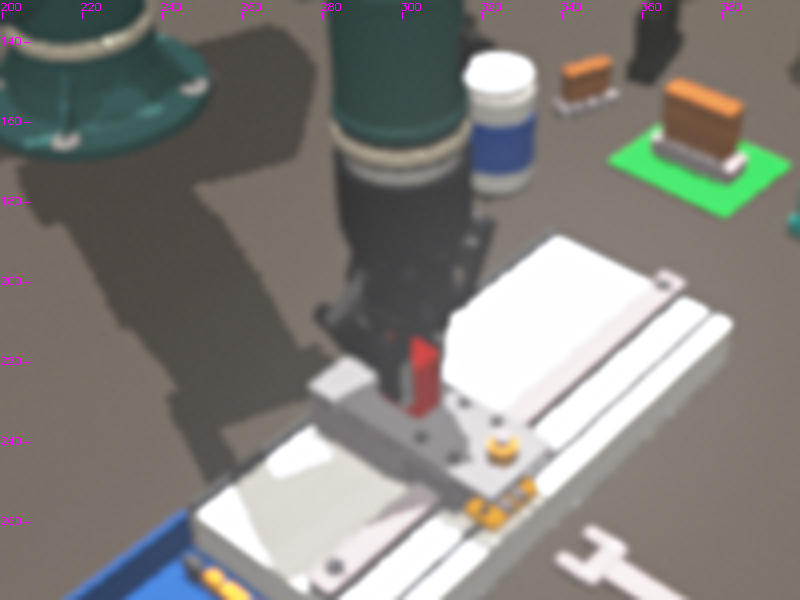

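View pics/w17.png

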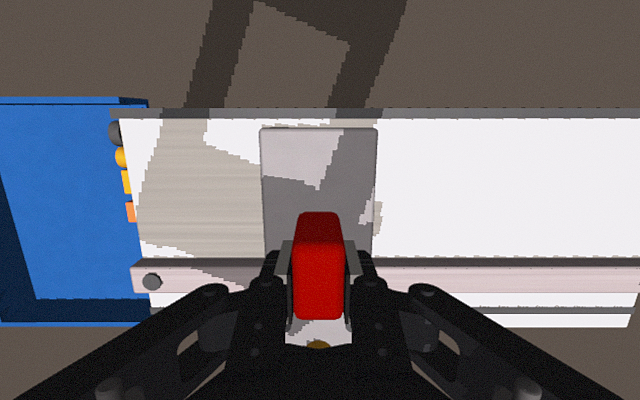

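Run:
```python
from fit import *
p=np.load("bed.npy"); t=cam("top"); s=cam("scene")
for a,b in [((390.6,200.2),(247.6,270.9)),((386.8,183),(265.4,283.9)),((388.2,190),(257,277.5))]:
    for z in (.008,.015,.025,.035): print(z,inv(p,bp(t,*a,z)).round(3)[0,:2],inv(p,bp(s,*b,z)).round(3)[0,:2])
```

```text
0.008 [-0.053 -0.197] [-0.06  -0.193]
0.015 [-0.054 -0.196] [-0.055 -0.197]
0.025 [-0.055 -0.194] [-0.047 -0.201]
0.035 [-0.056 -0.191] [-0.04  -0.206]
0.008 [ 0.005 -0.196] [ 0.003 -0.193]
0.015 [ 0.004 -0.194] [ 0.007 -0.196]
0.025 [ 0.003 -0.192] [ 0.014 -0.201]
0.035 [ 0.001 -0.19 ] [ 0.02  -0.205]
0.008 [-0.018 -0.196] [-0.027 -0.192]
0.015 [-0.019 -0.195] [-0.022 -0.196]
0.025 [-0.021 -0.192] [-0.015 -0.2  ]
0.035 [-0.022 -0.19 ] [-0.009 -0.205]
```

Chips sit at z about 10–15 mm in the tray. Hand in.

```bash
python3 st.py; python3 -c "
from plant import job,r
o=r.get_obs(); print(o['grip_width'],abs(o['joint_vel']).max())
job.finish_job()"
```

```text
t 23.9 bed [  0.52 -53.56  95.52] Fbed 1.51 -1.48 5.9
0.2491215321186851 0.0018135428950361429
the job is handed in; nothing more can be done
```

I did the whole job and handed it in at t ≈ 24 s, still gripping the red handle with the carriage in the notch. The hand-in gave no verdict.

- **Chips:** I pushed all four off the plate's end with the scraper. Triangulating from the scene and top cameras puts three of them at about 10–15 mm above the bench, near bed y −195 mm. The fourth I only saw in the picture, lying in the same row.
- **Scraper:** It stands upright near the middle of its mat, let go. I confirmed this in the scene and wrist pictures.
- **Carriage:** I slid it in 0.5–2 mm steps over the last stretch. The push rose to about 4.6 N going onto the first pin. It reversed over the top and faded once the ball seated. The handle then stayed at bed y −53.6 mm while the last ~1 mm of commanded travel moved it only about 0.2 mm. The joints were still at hand-in, and the gripper was set to 60 N.

**Disagreements:**
- The wrist camera read positions about 4 mm lower in bed x than the top and scene cameras. I allowed for this by comparing things seen in the same camera.
- The camera estimates of the index block's place along the rail varied by about 6 mm, so I relied on the contact force for the final seating.
- At the end the ball itself was hidden from the cameras, so the seating rests on the force and position readings. A side force of about 1.5 N remained.

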